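# Jar press: set the sliding head over the jar, clamp it and hold the lid down

## Task

The broad honey jar's lid must be held down under the jar press. Loosen the wing knob on top of the press's sliding head (anticlockwise), slide the head along its beam until the round foot is centred over the jar's lid, tighten the knob fully again, then push the black palm knob down until the sprung foot presses on the lid with its spring about half squeezed (7 mm of its 14 mm), and finish while holding it there. Leave the honey jar, the tin beside it and the slim spice jar to the right of the press standing where they are.

Things in the scene. Friction and masses are not known exactly. Their poses are not given: they have to be found in the camera images.
- press: Jar press, fixed: pale wooden base board 160 x 330 x 12 mm, two steel posts (caps 36 x 30 mm at x = -60, y = +-148 mm, up to z = 158 mm) and an aluminium beam (axis at x = -60, z = 135 mm) between them. Origin: centre of the board's underside; x away from the robot, y along the beam to the robot's left, z up. The jar lane runs along y at x = +24 mm, behind the beam.
- head (a joint): Position (m) along the press's +y of the dark sliding head (block 56 x 52 mm round the beam, top at z = 161 mm, an arm away from the robot carries the plunger over the lane): -0.085 to 0.085, 0 mid-beam. About 1.5 N moves it when the clamp is loose; the tight clamp holds it against some 12 N. It may be dragged by the wing knob.
- clamp (a joint): Angle (rad) of the black wing knob on top of the head: 0 fully tight, 1.3 fully loose; it grows anticlockwise seen from above. The head runs free above about 1.1, so turn it nearly to the stop. Turning takes 0.02 to 0.25 N m; the knob stays where it is left.
- clamp_grip (a point): Middle of the wing knob's grip, on its vertical axis, 186 mm above the worktop, directly over the beam. The wing is a black upright bar 44 mm long, 12 mm thick and 24 mm high (z = 171 to 195 mm), on a thin neck; at clamp = 0 its length runs along the press's x, and it turns with the clamp. The point's x axis lies along the wing.
- ram (a joint): Downward travel (m) of the plunger with the palm knob: 0 up, 0.026 bottom stop. A return spring lifts it (about 4 N at the top, plus 250 N/m); holding the foot half squeezed takes about 16 N on the palm knob.
- palm_top (a point): Centre of the top of the black mushroom palm knob (44 mm across) of the plunger, 84 mm from the wing knob away from the robot (press's +x); 198 mm above the worktop when up. Push it straight down.
- foot (a joint): Squeeze (m) of the spring between plunger and foot: 0 free, 0.014 fully squeezed; 1000 N/m plus 1 N, so 7 mm is about 8 N on the lid.
- foot_face (a point): Centre of the underside of the round black rubber foot (48 mm across) below the plunger, on the plunger's axis. Up, it hangs 106 mm above the worktop, 10 mm above the jar's lid: the palm knob goes down 17 mm in all (10 mm until the foot touches, 7 mm of squeeze) for the half-squeezed spring.
- honey_jar: Loose glass jar with honey-coloured contents and a broad flat round lid 68 mm across, 84 mm high, standing on the press's board in the lane, left or right of the middle. Origin: centre of its underside, z up along its axis. Its lid is 96 mm above the worktop.
- tin_small: Loose small food tin, 57 mm across, 72 mm high, standing in the same lane on the other side of the middle; leave it alone. Origin: centre of its underside.
- spice_jar_1: Loose slim spice jar with a green cap, 46 mm across, 106 mm high, standing on the worktop to the right of the press; leave it alone. Origin: centre of its underside.

How it is judged:
On the way, in this order (a step that is already met when the one before it is completed fails the run):
1. the clamp is loosened (value of joint clamp above 0.9 rad), for 0.1 s.
2. with the clamp loose, the foot is brought over the jar's lid (horizontal distance between foot_face and honey_jar below 0.01 m and value of joint clamp above 0.8 rad), for 0.1 s.
3. the clamp is tightened there, before the plunger is pushed (horizontal distance between foot_face and honey_jar below 0.01 m and value of joint clamp below 0.3 rad and value of joint ram below 0.005 m), for 0.2 s.
At the end, for the whole second after the job is handed in: Clamp tight (below 0.3 rad), foot within 10 mm of the jar's axis, foot spring squeezed 3 to 11 mm with the foot pressing on the jar's lid (2.5 to 14 N), held by the robot through the last second; jar and tin upright and within 15 mm, spice jar upright and within 20 mm of where they stood (value of joint clamp below 0.3 rad and horizontal distance between foot_face and honey_jar below 0.01 m and value of joint foot between 0.003 and 0.011 m and contact force between foot and honey_jar between 2.5 and 14 N and angle between honey_jar's own z axis and vertical below 0.08 rad and distance of each of honey_jar, tin_small from where it was at the start of the episode below 0.015 m and distance of spice_jar_1 from where it was at the start of the episode below 0.02 m and angle between each of tin_small, spice_jar_1's own z axis and vertical below 0.1 rad); the arm keeps its last pose, push and grip.
It fails at once if the jar is knocked over (angle between honey_jar's own z axis and vertical above 0.35 rad).
It fails at once if the tin is knocked over (angle between tin_small's own z axis and vertical above 0.35 rad).
It fails at once if the spice jar is knocked over (angle between spice_jar_1's own z axis and vertical above 0.35 rad).
It also fails if it takes over 45 s, if anything falls off the work surface, if the arm or the gripper's body presses on something with over 40 N, if the wrist force passes 120 N, or if a joint passes its speed limit or range.

## Robot

A 7-joint arm with a two-finger parallel gripper is mounted at the origin on a cart in front of the work surface, level with it; the furniture and walls round the work are solid. World frame = base frame: x ahead of the robot, y to its left, z up, the work surface at z = 0. Lengths are in m, angles in rad, forces in N, time in s.
With the tool pointing down it reaches from about 0.375 to 0.925 m from the base axis. Payload 3.1 kg.
Tool frame: the origin (TCP) lies on the front face of the gripper's body, between the roots of the fingers; the fingertips stand 73 mm ahead of it and the grasp point (between the pads) lies 54 mm ahead of it; z points along the fingers, y is the line along which they close (so a half turn about z gives the same grasp; the last joint's range is limited). The gripper opens to 85 mm and grips with 20 to 120 N. Pads are 22 mm wide; open, the fingers measure 114 mm over their backs; the gripper's body (76 mm by 85 mm) begins 54 mm behind the grasp point. The pads swing forward as they close: fully open they stand 13 mm farther back than shut.
Start: joints at [1.107, 0.383, 0.044, 1.598, -0.018, 1.161, -0.05], TCP at [0.233, -0.607, 0.304] pointing down, gripper open.
Joint ranges: [-2.61, 2.61], [-0.41, 2.15], [-1.48, 1.57], [0, 2.5], [-1.57, 4.71], [0.05, 1.97], [-2.85, 2.85]. Speed limits (rad/s): [2.79, 2.79, 3.14, 3.14, 3.14, 3.14, 3.14].

## Interface

Orientations are given as a 3x3 rotation matrix whose columns are the frame's x, y, z axes.
In Python, from station import ctrl gives the robot as it stands. Calls block until the motion is done:
- ctrl.goto(position, orientation): joint-space move of the TCP to a pose.
- ctrl.servo_line(position, attitude=None, rate=0.15, max_force=None): straight line of the TCP; attitude=None keeps the orientation; rate is the mean speed in m/s. With max_force (N) it stops when the force on the tool has changed by that much, and returns True; else False.
- ctrl.set_joints(angles): joint-space move.
- ctrl.move_gripper(opening, strength=None): finger opening in m; strength is the grip in N (None keeps the last); returns when the fingers have stopped.
- ctrl.wait(seconds).
- ctrl.inverse_kinematics(position, orientation): joint angles nearest the present ones, or None.
- ctrl.read_camera(name): name is "scene" or "top" or "wrist"; returns a dict with "pixels" (420x560x3 uint8, red, green, blue), "z_map" (420x560 float32, m along the optical axis (not along the pixel's ray), 0 where there is no reading), "mtx" (3x3 intrinsics, pixels), "T" (4x4, takes a point from camera to world coordinates); the wrist camera has in their place "tool_from_camera" (4x4, takes a point from camera to tool coordinates, whose origin is the TCP and whose axes are the flange's). Camera axes: x right, y up, looking along -z (the intrinsics and any distortion apply to the point x, -y, -z); pixel columns grow to the right and rows downward; lengths in m; the calibration is good to about 2 mm. The wrist camera is an equidistant fisheye: a pixel r from the principal point sees the ray r / f radians off the axis. A picture is of the moment at which its call begins: read the wrist's pose just before it.
A pose or a line that the arm cannot do raises ctrl.IKError and nothing moves.
- ctrl.finish_job(): hands the job in; it is judged then, once.
Readings, each from a call of its own:
- ctrl.current_time_s(): time.
- ctrl.current_joint_positions(): joint angles.
- ctrl.current_dq(): joint speeds.
- ctrl.current_tau(): joint torques, N m.
- ctrl.current_position(): TCP position.
- ctrl.current_ee_rot(): TCP orientation.
- ctrl.current_contact_force(): force on the tool from outside, world axes, zero at the start.
- ctrl.current_moment(): the same for the moment, N m.
- ctrl.current_gripper_width(): finger opening in m.
- ctrl.current_gripper_force(): force on a finger pad.
Only numpy, scipy, OpenCV 4.12 (cv2) and the standard library are available. Lean on these libraries where they do the work, as an engineer would, in place of code of your own. Each camera call takes 0.05 s, during which the arm holds its last target. There are 200 camera calls.

## Working session

There is one attempt and no reset: what is moved stays moved. The work goes in short steps, each a Python script; the robot and the scene stay as the last script left them, time stands still between calls to the robot, and variables do not carry over. Pictures are saved under pics/ and viewed, at most 10 in all, crops included, and the job is handed in when it is done.

```bash
mkdir -p pics; python3 - <<'E'
from station import ctrl
import cv2,numpy as np
for n in ("scene","top"):
    c=ctrl.read_camera(n); cv2.imwrite(f"pics/{n}0.png",c["pixels"][:,:,::-1]); np.savez(f"{n}0.npz",**c)
    print(n,c["mtx"].tolist(),np.round(c["T"],4).tolist(), c.keys())
print(ctrl.current_ee_rot(),ctrl.current_time_s())
E
```

```text
scene [[425.93195530282577, 0.0, 277.4186497983043], [0.0, 425.93195530282577, 208.04605445255575], [0.0, 0.0, 1.0]] [[-0.7571, 0.4714, -0.4524, 0.0428], [-0.653, -0.523, 0.5478, 0.2181], [0.0216, 0.7101, 0.7038, 0.8343], [0.0, 0.0, 0.0, 1.0]] dict_keys(['pixels', 'z_map', 'mtx', 'T'])
top [[407.9117057221703, 0.0, 280.5338884997487], [0.0, 407.9117057221703, 212.82175732019277], [0.0, 0.0, 1.0]] [[0.003, 0.9884, -0.1519, 0.3383], [-1.0, 0.0032, 0.001, -0.3081], [0.0015, 0.1519, 0.9884, 1.0038], [0.0, 0.0, 0.0, 1.0]] dict_keys(['pixels', 'z_map', 'mtx', 'T'])
[[ 9.33787566e-01  3.57826434e-01 -1.01213033e-03]
 [ 3.57827833e-01 -9.33784955e-01  2.21371928e-03]
 [-1.52984796e-04 -2.42931194e-03 -9.99997038e-01]] 0.1
```

View pics/top0.png

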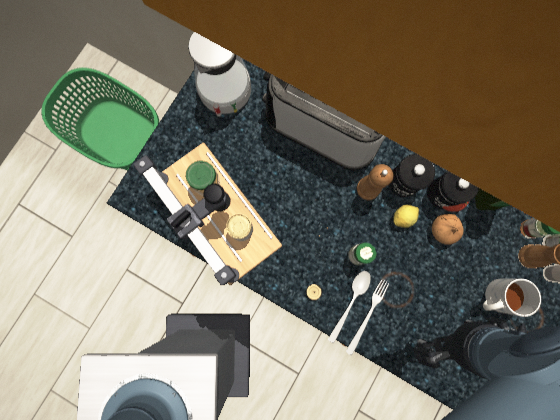

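View pics/scene0.png

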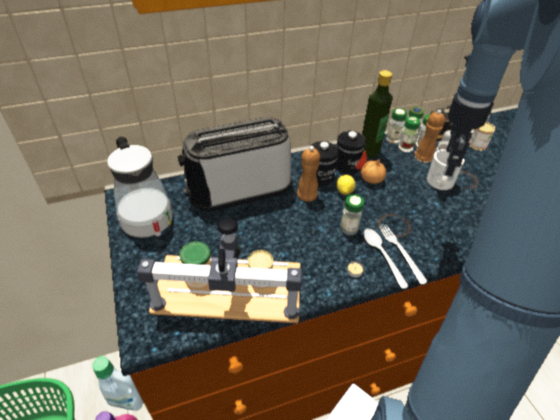

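```bash
cat > h.py <<'E'
import numpy as np
def w(c,u,v,z=None):
    "pixel -> world, on the plane of height z, or by the depth map"
    K,T=c["mtx"],c["T"]
    d=np.array([(u-K[0,2])/K[0,0],-(v-K[1,2])/K[1,1],-1.])
    r=T[:3,:3]@d; o=T[:3,3]
    s=(z-o[2])/r[2] if z is not None else c["z_map"][int(round(v)),int(round(u))]
    return o+s*r
E
python3 - <<'E'
import cv2,numpy as np
from h import w
c=dict(np.load("top0.npz"))
im=c["pixels"][130:295,100:300,::-1]
cv2.imwrite("pics/crop.png",cv2.resize(im,None,fx=3.6,fy=3.6,interpolation=cv2.INTER_CUBIC))
for n,p in dict(green=(201,175),gold=(239,229),palm=(215,197),wing=(187,219),capL=(144,163),capR=(225,275)).items(): print(n,w(c,*p).round(4))
E
```

```text
green [ 0.5642 -0.1275  0.0977]
gold [ 0.4425 -0.2148  0.0819]
palm [ 0.4936 -0.1774  0.1995]
wing [ 0.4538 -0.1146  0.1634]
capL [ 0.5746 -0.0174  0.1595]
capR [ 0.339  -0.1955  0.1575]
```

View pics/crop.png

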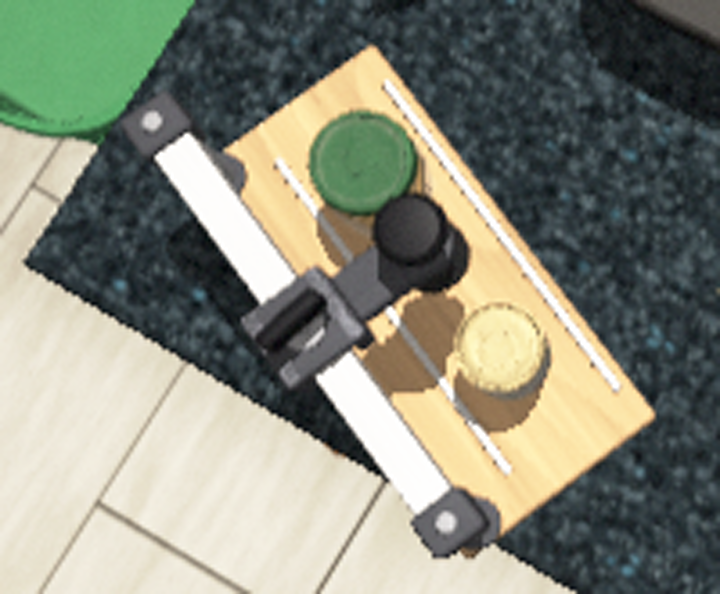

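```bash
cat > m.py <<'E'
import cv2,numpy as np
from h import w
def measure(c):
    """press frame from the cap screws, jar from its green lid"""
    u=lambda x,y:(100+x/3.6,130+y/3.6)
    L=w(c,*u(151,121),.158); R=w(c,*u(447,522),.158)
    ey=(L-R)/np.linalg.norm(L-R); ex=np.array([ey[1],-ey[0],0])
    beam=(L+R)/2
    hsv=cv2.cvtColor(c["pixels"],cv2.COLOR_RGB2HSV)
    m=cv2.inRange(hsv,(50,90,30),(85,255,200)); m[:155]=0; m[192:]=0; m[:,:182]=0; m[:,220:]=0
    pts=cv2.findNonZero(m)
    (cx,cy),r=cv2.minEnclosingCircle(max(cv2.findContours(m,0,2)[0],key=cv2.contourArea))
    return L,R,ex,ey,beam,w(c,cx,cy,.096),(cx,cy,r)
E
python3 - <<'E'
import numpy as np
from h import w
from m import measure
from station import ctrl
c=dict(np.load("top0.npz"))
L,R,ex,ey,beam,jar,cc=measure(c)
palm=w(c,100+411/3.6,130+229/3.6,.198)
wing=w(c,100+292/3.6,130+319/3.6,.195)
print("span",np.linalg.norm(L-R),"ex",ex,"circle",cc,"lid mm",cc[2]*2*w(c,1,1,.096)[0])
f=lambda p:np.round([(p-beam)@ex,(p-beam)@ey],4)
print("beam",beam,"jar",jar,f(jar),"palm",palm,f(palm),"wing",wing,f(wing))
s=dict(np.load("scene0.npz"))
for n,p,z in (("capL",(146,265),.158),("capR",(294,270),.158),("lid",(195,253),.096),("palm",(228,224),.198)): print("scene",n,w(s,*p,z).round(4),f(w(s,*p,z)))
for sg in (1,-1):
  for a in (0,1.3):
    e=np.array([ex*np.cos(a)+ey*np.sin(a)])[0]*sg
    Rm=np.c_[e,np.cross([0,0,-1],e),[0,0,-1]]
    for y in ((palm-beam)@ey,(jar-beam)@ey):
        for z in(.24,.34):
            p=beam+ey*y; p[2]=z; q=ctrl.inverse_kinematics(p,Rm); print(sg,a,z,None if q is None else np.round(q,2))
E
```

```text
span 0.2965316803962125 ex [ 0.61121009 -0.7914684   0.        ] circle (212.0, 175.0, 7.000100135803223) lid mm 13.991236993851016
beam [ 0.45633981 -0.10322796  0.158     ] jar [ 0.5646807  -0.15229157  0.096     ] [0.1051 0.0558] palm [ 0.50082251 -0.17525111  0.198     ] [ 0.0842 -0.0088] wing [ 0.45023743 -0.11004485  0.195     ] [ 0.0017 -0.009 ]
scene capL [ 0.5659 -0.014   0.158 ] [-0.0036  0.1413]
scene capR [ 0.3401 -0.1989  0.158 ] [ 0.0047 -0.1505]
scene lid [ 0.5607 -0.1273  0.096 ] [0.0828 0.0679]
scene palm [ 0.4965 -0.1747  0.198 ] [ 0.0812 -0.0119]
1 0 0.24 [ 0.41  0.12 -0.28  2.08  0.04  0.94 -2.37]
1 0 0.34 [ 0.47  0.   -0.32  1.97  0.    1.16 -2.34]
1 0 0.24 [ 0.34  0.2  -0.31  1.99  0.07  0.96 -2.49]
1 0 0.34 [ 0.4   0.1  -0.36  1.88  0.04  1.17 -2.46]
1 1.3 0.24 [ 0.52  0.13 -0.39  2.08  0.06  0.95 -1.09]
1 1.3 0.34 [ 0.53  0.01 -0.38  1.97  0.    1.16 -1.04]
1 1.3 0.24 [ 0.45  0.21 -0.43  1.98  0.11  0.97 -1.22]
1 1.3 0.34 [ 0.47  0.1  -0.44  1.88  0.05  1.17 -1.17]
-1 0 0.24 [ 0.67  0.14 -0.55  2.07  0.09  0.95  0.73]
-1 0 0.34 [ 0.68  0.01 -0.53  1.97  0.01  1.16  0.8 ]
-1 0 0.24 [ 0.59  0.23 -0.59  1.98  0.16  0.97  0.58]
-1 0 0.34 [ 0.61  0.11 -0.58  1.87  0.07  1.17  0.66]
-1 1.3 0.24 [ 1.26  0.31 -1.22  2.05  0.35  1.01  1.81]
-1 1.3 0.34 [ 1.42  0.1  -1.3   1.94  0.11  1.17  2.04]
-1 1.3 0.24 [ 1.1   0.46 -1.23  1.96  0.5   1.07  1.61]
-1 1.3 0.34 [ 1.16  0.26 -1.23  1.86  0.26  1.21  1.8 ]
```

```bash
cat > g.py <<'E'
import numpy as np
from h import w
from m import measure
c=dict(np.load("top0.npz"))
L,R,ex,ey,beam,_,_=measure(c)
jar=w(c,100+362.5/3.6,130+162.5/3.6,.096)
jy=(jar-beam)@ey
def at(y,z,x=0.):
    p=beam+ey*y+ex*x; p[2]=z; return p
def rot(a):
    e=ex*np.cos(a)+ey*np.sin(a)
    return np.c_[e,np.cross([0,0,-1],e),[0,0,-1]]
E
python3 - <<'E'
from g import *
from station import ctrl
print("jar",jar,(jar-beam)@ex,jy)
ctrl.goto(at(-.009,.34),rot(0)); ctrl.move_gripper(.045,60)
print(ctrl.current_time_s(),ctrl.current_joint_positions())
print(ctrl.servo_line(at(-.009,.241,.0005),rate=.08,max_force=8),ctrl.current_position(),ctrl.current_contact_force())
import cv2
k=ctrl.read_camera("wrist"); cv2.imwrite("pics/w1.png",k["pixels"][:,:,::-1])
E
```

```text
jar [ 0.56426863 -0.12649443  0.096     ] 0.08438186198476998 0.0712015494346565
2.5417 [ 4.72134089e-01  4.51804615e-03 -3.22301724e-01  1.97421910e+00
  1.54014591e-03  1.16312940e+00 -2.33499701e+00]
False [ 0.45001884 -0.1092092   0.24162347] [-0.26440661  0.05835903  0.18105459]
```

View pics/w1.png

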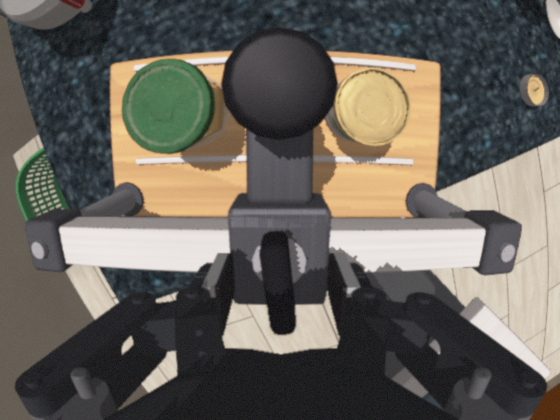

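The wing (272,240 to 284,330) lies between the open fingers and the jar's green lid is at (168,105), to the left of the palm knob (278,82). I'll grip the wing and loosen it.

```bash
python3 - <<'E'
from g import *
from station import ctrl
import cv2
ctrl.move_gripper(.0,60)
print(ctrl.current_gripper_width(),ctrl.current_gripper_force(),ctrl.current_position(),ctrl.current_contact_force())
q=np.array(ctrl.current_joint_positions())
for a in (.4,.8,1.1,1.27):
    t=q.copy(); t[6]+=a; ctrl.set_joints(t)
    R=ctrl.current_ee_rot(); print(a,np.arctan2(R[:,0]@ey,R[:,0]@ex).round(3),ctrl.current_moment()[2],ctrl.current_contact_force().round(1),ctrl.current_position())
k=ctrl.read_camera("wrist"); cv2.imwrite("pics/w2.png",k["pixels"][:,:,::-1]); print(ctrl.current_time_s(),ctrl.current_gripper_width())
E
```

```text
0.01063242933481334 58.33580732345581 [ 0.45044806 -0.10854431  0.24160266] [1.88436872 1.45461569 1.43309609]
0.4 0.399 0.13620617955926484 [ 1.9 -0.1  0.1] [ 0.4506371  -0.10859818  0.24163054]
0.8 0.798 0.17375202251816452 [ 2.4  0.6 -0.2] [ 0.45065198 -0.10851041  0.24162177]
1.1 1.097 0.1695343104410162 [2.  0.3 0.5] [ 0.45041362 -0.10866462  0.24161394]
1.27 1.266 0.15347659953061082 [0.8 0.3 0.1] [ 0.45037092 -0.10861026  0.24159573]
6.0417 0.01084206954005891
```

View pics/w2.png

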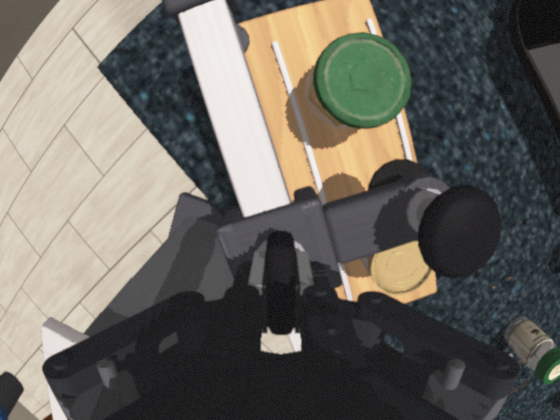

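The wing has turned with the fingers and is still gripped (284,280). Now I'll drag the head.

```bash
python3 - <<'E'
from g import *
from station import ctrl
import cv2
p0=np.array(ctrl.current_position())
print(ctrl.servo_line(p0+ey*.080,rate=.05,max_force=10)); p=np.array(ctrl.current_position())
print((p-p0)@ey,(p-p0)@ex,ctrl.current_contact_force(),ctrl.current_moment(),ctrl.current_time_s())
c=ctrl.read_camera("top"); np.savez("top1.npz",**c)
cv2.imwrite("pics/w3.png",cv2.resize(c["pixels"][120:260,110:290,::-1],None,fx=4,fy=4,interpolation=cv2.INTER_CUBIC))
k=ctrl.read_camera("scene"); np.savez("scene1.npz",**k)
cv2.imwrite("pics/s3.png",cv2.resize(k["pixels"][180:330,110:310,::-1],None,fx=4,fy=4,interpolation=cv2.INTER_CUBIC))
E
```

```text
False
0.08009656955081403 0.0002227322510587316 [ 1.93014413 -2.86059166 -0.91926451] [-0.47206418 -0.21948825 -0.09038299] 7.7917
```

View pics/s3.png

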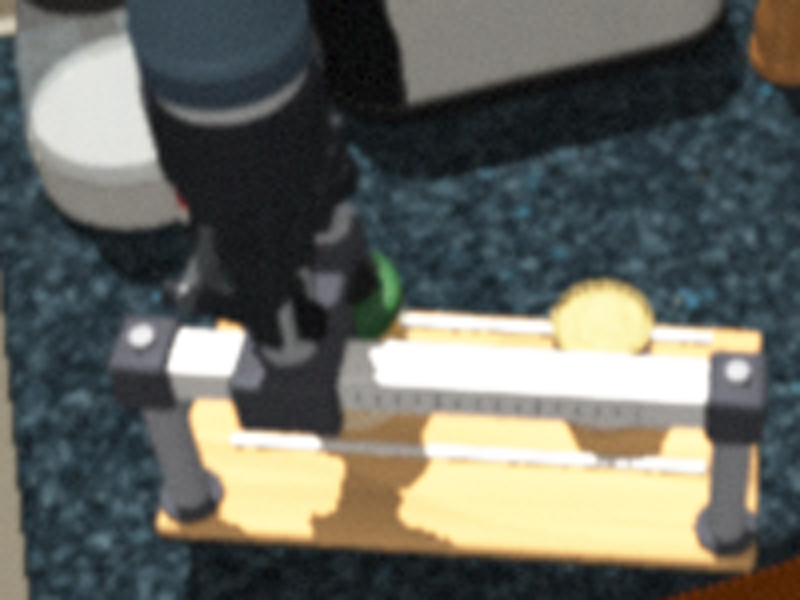

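View pics/w3.png

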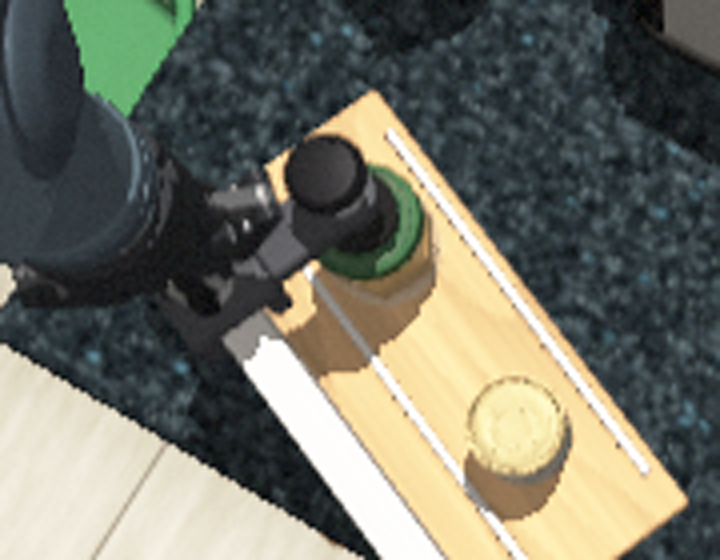

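In the top picture the palm knob is at crop (327,175), which is full-image (191.8,163.8). The green lid shows evenly around the foot. I'll check the numbers and tighten if the offset is under 3 mm.

```bash
python3 - <<'E'
from g import *
from station import ctrl
palm=w(c,110+327/4,120+175/4,.198); d=palm-jar
print("palm-jar x,y",d@ex,d@ey)
if abs(d@ey)<.003:
    q=np.array(ctrl.current_joint_positions())
    for a in (-.4,-.8,-1.1,-1.27,-1.31):
        t=q.copy(); t[6]+=a; ctrl.set_joints(t)
        R=ctrl.current_ee_rot(); print(a,np.arctan2(R[:,0]@ey,R[:,0]@ex).round(3),ctrl.current_moment()[2].round(3),ctrl.current_contact_force().round(1),ctrl.current_position().round(4))
    ctrl.wait(.3); print(ctrl.current_time_s(),ctrl.current_gripper_width())
E
```

```text
palm-jar x,y 0.00011454758274906817 -0.0021839237743900117
-0.4 0.873 -0.097 [ 0.4 -2.4  0.5] [ 0.5139 -0.0599  0.2416]
-0.8 0.474 -0.046 [ 0.3 -2.5 -0.4] [ 0.5139 -0.06    0.2416]
-1.1 0.175 -0.009 [-0.1 -3.4  1.3] [ 0.5139 -0.06    0.2417]
-1.27 0.006 -0.065 [ 1.  -2.5  1.3] [ 0.5138 -0.0601  0.2416]
-1.31 -0.034 0.567 [ 0.3 -3.8  0.1] [ 0.5138 -0.06    0.2416]
10.05 0.01084664638057822
```

```bash
python3 - <<'E'
from g import *
from station import ctrl
import cv2
ctrl.move_gripper(.045)
p=np.array(ctrl.current_position())
k=ctrl.read_camera("wrist"); cv2.imwrite("pics/w4.png",k["pixels"][:,:,::-1])
ctrl.servo_line(p+[0,0,.06],rate=.15)
ctrl.move_gripper(0,40)
print(ctrl.current_contact_force(),ctrl.current_time_s())
E
```

```text
[ 0.34312666 -0.07366517  1.18214411] 11.575
```

View pics/w4.png

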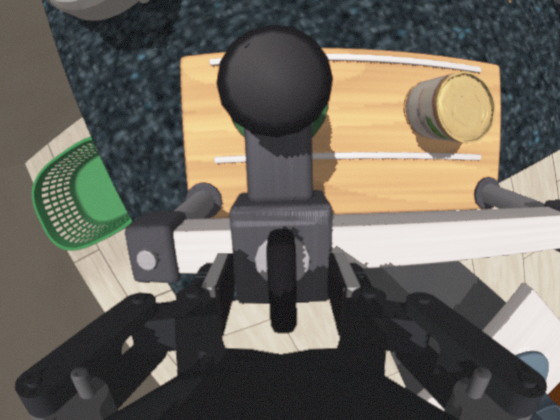

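The wing is back along x (tight), and the palm knob (275,80) sits over the green lid, which shows at both sides (232 to 328). Time to push.

```bash
python3 - <<'E'
from g import *
from station import ctrl
p=np.array(ctrl.current_position()); p=p+ex*.084
ctrl.servo_line(p,rate=.15); ctrl.wait(.3)
f0=ctrl.current_contact_force()[2]; print("f0",f0)
t=p.copy(); t[2]=.262
print(ctrl.servo_line(t,rate=.03,max_force=2.5)); z=np.array(ctrl.current_position()); print("touch",z[2],ctrl.current_contact_force()[2]-f0)
for zz in (.266,.262,.260,.258,.256,.254):
    t[2]=zz; ctrl.servo_line(t,rate=.02); ctrl.wait(.15)
    print(zz,ctrl.current_position()[2].round(4),ctrl.current_contact_force().round(2))
print(ctrl.current_time_s())
E
```

```text
f0 -0.4880222900181793
True
touch 0.26887858316873936 4.880707282410558
0.266 0.2663 [-1.29  0.81  5.02]
0.262 0.2624 [-1.89 -0.81  5.6 ]
0.26 0.2608 [-1.99  0.34  6.98]
0.258 0.2593 [-3.01  0.52  9.24]
0.256 0.2578 [-2.76  0.06  9.64]
0.254 0.2562 [-4.58  1.25 12.73]
16.0917
```

```bash
python3 - <<'E'
from g import *
from station import ctrl
import cv2
t=np.array(ctrl.current_position())
t[:2]=(at((t-beam)@ey,0,(t-beam)@ex))[:2]
for zz in (.2525,.2513):
    t[2]=zz; ctrl.servo_line(t,rate=.02); ctrl.wait(.3)
    print(zz,ctrl.current_position().round(4),ctrl.current_contact_force().round(2))
F=[]
for _ in range(10): ctrl.wait(.1); F.append(ctrl.current_contact_force()[2])
print(np.mean(F),np.std(F),ctrl.current_position()[2],ctrl.current_time_s())
c=ctrl.read_camera("top")
cv2.imwrite("pics/end.png",cv2.resize(c["pixels"][120:295,110:400,::-1],None,fx=2.7,fy=2.7,interpolation=cv2.INTER_CUBIC))
E
```

```text
0.2525 [ 0.5653 -0.1255  0.255 ] [-4.94  0.27 15.09]
0.2513 [ 0.5653 -0.1255  0.2541] [-6.2  0.5 14.9]
15.589861576411588 0.26124955243625203 0.2540960943510491 18.1917
```

View pics/end.png

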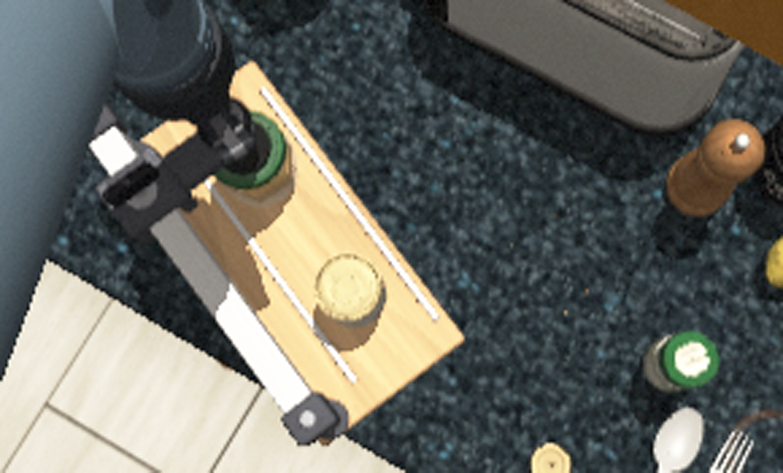

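The foot is on the jar's lid at (250,155), and the tin (348,288) and spice jar (690,360) haven't moved. The push is about 16 N with 16.9 mm of travel, so I'm handing it in.

```bash
python3 -c "
from station import ctrl
print(ctrl.finish_job())"
```

```text
the job is handed in; nothing more can be done
None
```

I handed the job in with the clamp tight, the foot about 2 mm off the jar's centre by my measurement, and the palm knob held about 17 mm down at about 16 N (spring roughly half squeezed); the jar, tin and spice jar were still standing in place in the last picture, and no verdict came back.

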